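# Open the push-and-turn jar and lay its cap in the tray

### The arm

A 7-joint arm with a two-finger parallel gripper is mounted at the origin on a cart in front of the work surface, level with it; the furniture and walls round the work are solid. World frame = base frame: x ahead of the robot, y to its left, z up, the work surface at z = 0. Lengths are in m, angles in rad, forces in N, time in s.
With the tool pointing down it reaches from about 0.425 to 0.925 m from the base axis. Payload 6.8 kg.
Tool frame: the origin (TCP) lies midway between the tips of the shut fingers; the grasp point (between the pads) lies 19 mm behind it; z points along the fingers, y is the line along which they close (so a half turn about z gives the same grasp; the last joint's range is limited). The gripper opens to 88 mm and grips with 3 to 60 N. Pads are 20 mm wide; open, the fingers measure 115 mm over their backs; the gripper's body (75 mm by 178 mm) begins 61 mm behind the grasp point.
Start: joints at [-1.339, 0.477, 0.022, 1.555, -0.011, 1.109, -0.083], TCP at [0.225, 0.636, 0.188] pointing down, gripper open.
Joint ranges: [-2.96, 2.96], [-0.34, 2.1], [-1.41, 1.46], [0.24, 2.44], [-1.37, 4.51], [0.17, 1.92], [-2.96, 2.96]. Speed limits (rad/s): [2.39, 2.39, 3.14, 3.14, 3.14, 3.14, 3.14].

### API

Orientations are given as a unit quaternion [w, x, y, z].
In Python, from rig import readout, get_image, camera_model, order gives the robot as it stands.
- The arm moves only by the tool arm_command, never from a script. Its argument "commands" is a list of rows, each a list of 6 numbers: the shift along the tool's x, y, z scaled (see below), then the turn, a rotation vector about the tool's x, y, z scaled (see below). A call has 1 to 20 rows; each row shifts and turns the commanded pose from where the row before left it, along the tool's axes as they then stand; what a row does not reach is not made up. The controller multiplies each number of a shift by 0.05 m and each number of a turn by 6 degrees. A row lasts 1/8 s, in which the tool goes at most 62.5 mm and 10.7 degrees, less where a joint would pass 70% of its speed; a pose out of reach is approached as far as the arm can. A call with a number of a shift or a turn outside -1 to 1 is refused whole. A call with a gripper value outside its range is refused whole. "claw" is the finger opening in mm, from 0 to 87.8, set as the call begins (left out, the last holds). The fingers move at their own pace and stop on an object; "newtons" is the grip in N (left out, the last holds). Time passes only in rows, so rows that do not move let the fingers close. It gives the time, the measured TCP pose, the force, the opening and the grip force at its end, in the units of the state.
- readout.observe(): the state, without advancing time (a new reading comes with each control period).
- get_image(name): name is "scene" or "side" or "wrist"; returns (picture, depth): 400x640x3 uint8, red, green, blue; 400x640 float32, m along the optical axis (not along the pixel's ray), 0 where there is no reading.
- camera_model(name): a dict with "fx", "fy", "cx", "cy" (pixels), "k1" (the pictures are not rectified: a ray, as slopes to the right and down, at radius r is drawn at 1 + k1 r^2 times it, then the intrinsics apply), "pose" (4x4, takes a point from camera to world coordinates). Camera axes: x right, y down, z forward; pixel columns grow to the right and rows downward; lengths in m; the calibration is good to about 2 mm. A picture is of the moment at which its call begins: read the wrist's pose just before it. camera_model takes no time and is no camera call; for the wrist camera it gives the pose at the moment of the call.
- order.sign_off(): hands the job in; it is judged then, once.
The state is a dict: "t": time; "joint_pos": joint angles; "qd": joint speeds; "tau": joint torques, N m; "position": TCP position; "orientation": TCP orientation; "contact_force": force on the tool from outside, world axes, zero at the start; "moment": the same for the moment, N m; "grip_width": finger opening in m; "grip_force": force on a finger pad.
Only numpy, scipy, OpenCV 4.12 (cv2) and the standard library are available. Lean on these libraries where they do the work, as an engineer would, in place of code of your own. Each camera call takes 0.05 s, during which the arm holds its last target. There are 200 camera calls.

### The job

Open the white sample jar that leans to the right in the sloped stand: push its child-resistant cap down hard along the jar's axis, keep pushing while you turn it anticlockwise (as seen looking at the cap) by about a fifth to a quarter turn, and lift the cap straight off. Lay the cap in the steel tray with its closed end up and let go. Leave the beaker, mortar, wash bottle and tape roll where they stand.

Things in the scene. Friction and masses are not known exactly. Their poses are not given: they have to be found in the camera images.
- jar: White plastic jar, 84 mm body diameter, clamped in an aluminium stand (base 150 x 130 mm) fixed to the worktop. It always leans 30 deg from vertical, mouth to the robot's right (within 25 deg of -y). Origin: centre of its underside; z: its axis, out of the mouth; y is level. Shoulder ends 72 mm along z; the neck, 40 mm diameter, runs on to its rim at 108 mm..
- jar_mouth (a point): Centre of the neck's rim, 108 mm from the jar's origin along its z; axes as the jar's. Two ledges on the neck hold the cap's lugs behind teeth 3.5 mm deep: the cap turns only while pushed down 4 mm or more (5 to 6 is good). Its lugs are clear of the ledges from 0.7 to 2.4 rad of turn; aim for 1.2 to 1.5, then lift along the axis by 60 mm or more.
- cap: Loose black ribbed round cap, 60 mm diameter, 35 mm tall, 60 g. Origin: centre of its open lower end; z: out of its closed top. Locked at the start: origin on the jar's axis, 88 mm from the jar's origin, axes parallel to the jar's, 16 mm of bare neck below it. Grip it across its side wall at any angle round z, with about 40 N. It opens anticlockwise seen from its top (positive about z).
- cap_top (a point): Centre of the cap's closed top, 35 mm above the cap's origin; a ridge 44 x 6 mm, 3 mm high, runs across it along the cap's x. A spring liner under it resists the push: about 8 N to start, 1.5 N more per mm, about 14 N at 4 mm, solid stop at 7 mm. Unless pushed down the cap cannot be turned, and turned clockwise it meets a dead stop.
- tray: Shallow stainless steel tray, 150 mm (x) by 180 mm (y) and 17 mm tall over its rolled rim, floor 3 mm above the worktop, walls 3 mm; fixed. Origin: centre of its underside; z up. It and the stand change places (left or right) from start to start.
- beaker: Milky plastic beaker with a stirrer, 78 mm diameter, 105 mm tall, loose; origin at the centre of its underside. To be left alone.
- mortar: White porcelain mortar, 98 mm diameter, 63 mm tall, loose; origin at the centre of its underside. To be left alone.
- wash_bottle: White squeeze bottle with a bent spout, 68 x 95 mm, 200 mm tall, loose; origin at the centre of its underside. To be left alone.
- tape_roll: Roll of tape lying flat, 104 mm diameter, 25 mm tall, loose; origin at the centre of its underside. To be left alone.
Not all that is in view belongs to the job. There is more than one size of the cap; the one meant has the size given above.

How it is judged:
By the outcome, as a careful person would: the job done as asked, in the order asked, and still so for the second after the job is handed in, with the robot touching nothing.
It also fails if it takes over 42 s, if anything falls off the work surface, if the arm or the gripper's body presses on something with over 40 N, if the wrist force passes 120 N, or if a joint passes its speed limit or range.

## Working session

There is one attempt and no reset: what is moved stays moved. The work goes in short steps, Python scripts to look and compute and a tool call to move; the robot and the scene stay as the last step left them, time stands still between calls to the robot, and variables do not carry over. Pictures are saved under pics/ and viewed, at most 10 in all, crops included, and the job is handed in when it is done.

Besides the shell and the picture viewer there is one more tool, called after "Emit:" as name(argument=value, ...), one argument or row to a line, values as JSON. arm_command: Moves the arm, as the interface text tells. Shifts and turns lie within -1 to 1; 1 stands for 0.05 m of shift or 6 degrees of turn. Its arguments: {"type":"object","properties":{"commands":{"type":"array","items":{"type":"array","items":{"type":"number"}}},"claw":{"type":"number"},"newtons":{"type":"number"}},"required":["commands"]}

```bash
mkdir -p pics
cat > h.py <<'E'
import numpy as np, cv2
from rig import readout, get_image, camera_model, order
from scipy.spatial.transform import Rotation as R
def save(n,f):
    p,d=get_image(n); m=camera_model(n); cv2.imwrite(f'pics/{f}.png',p[:,:,::-1]); np.savez(f'pics/{f}.npz',p=p,d=d,**{k:np.array(v) for k,v in m.items()}); return p,d,m
def load(f): 
    z=np.load(f'pics/{f}.npz'); return z['p'],z['d'],{k:z[k] for k in ('fx','fy','cx','cy','k1','pose')}
def cloud(d,m):
    K=np.array([[m['fx'],0,m['cx']],[0,m['fy'],m['cy']],[0,0,1.]])
    v,u=np.mgrid[:d.shape[0],:d.shape[1]]
    uv=np.stack([u,v],-1).reshape(-1,1,2).astype(float)
    s=cv2.undistortPoints(uv,K,np.array([float(m['k1']),0,0,0])).reshape(*d.shape,2)
    P=np.dstack([s[...,0]*d,s[...,1]*d,d]); T=np.array(m['pose'])
    W=P@T[:3,:3].T+T[:3,3]; W[d<=0]=np.nan; return W
E
python3 - <<'E'
from h import *
for n in('scene','side'): save(n,n+'0')
s=readout.observe(); print(s)
a=cv2.imread('pics/scene0.png')
E
ls
```

```text
{'t': 0.1, 'joint_pos': array([-1.339087  ,  0.47774187,  0.02231985,  1.55633136, -0.01147441,
        1.109338  , -0.0831064 ]), 'qd': array([-0.00014773, -0.00113983, -0.00098307, -0.00360199, -0.00091097,
       -0.00094963,  0.00022986]), 'tau': array([ 4.27267732e-03, -5.84094965e+01,  1.53990258e+00, -2.73314238e+01,
       -5.42864227e-02,  1.31458609e-02,  4.91625531e-05]), 'position': array([0.22478864, 0.63582253, 0.18677116]), 'orientation': array([-7.52995879e-05,  1.69065894e-01,  9.85604388e-01, -8.41933233e-04]), 'contact_force': array([-0.75616051, -0.13487802, -0.21632835]), 'moment': array([ 0.04308036,  0.00843576, -0.02187117]), 'grip_force': 0.0, 'grip_width': 0.08765812400460414}
h.py
pics
```

View pics/scene0.png

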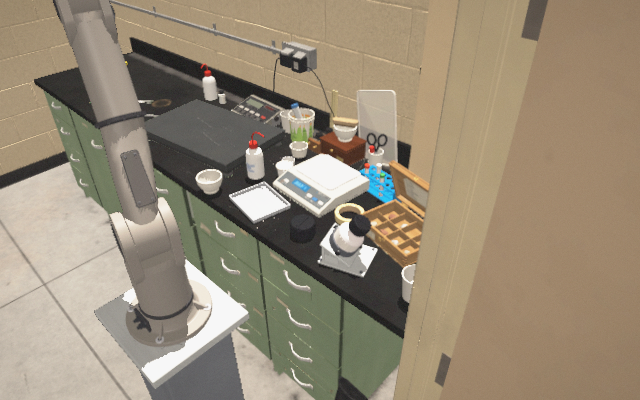

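View pics/side0.png

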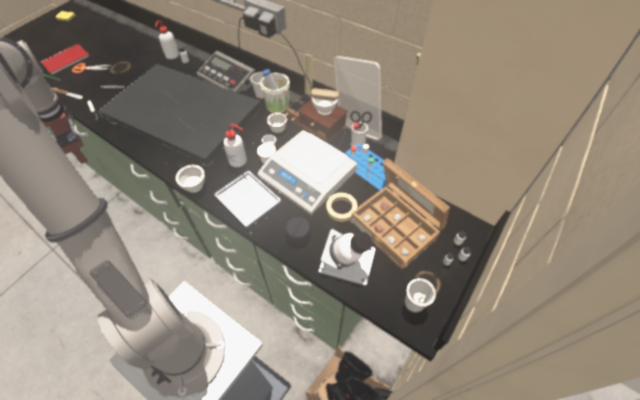

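The stand with the leaning white jar and its black cap is at scene (350,238) and side (348,250). The tray is at scene (260,201). There is also a loose black cylinder at scene (303,228), side (298,230). Next I'll confirm these in a crop and measure them.

Run:
```python
from h import *
ims=[]
for f,(x,y) in(('scene0',(330,225)),('side0',(325,235))):
    p,d,m=load(f); W=cloud(d,m)
    x0,y0=x-50,y-50
    ims.append(cv2.resize(p[y0:y0+100,x0:x0+100,::-1],(400,400),interpolation=cv2.INTER_CUBIC))
    pts={'scene0':[(260,201),(303,228),(303,218),(360,225),(345,235),(343,258),(350,214),(209,180),(255,160)],'side0':[(248,198),(297,230),(360,243),(345,250),(335,270),(342,206),(190,180),(235,150)]}[f]
    for q in pts: print(f,q,W[q[1],q[0]].round(3))
cv2.imwrite('pics/crop1.png',np.hstack(ims))
```

```text
scene0 (260, 201) [0.501 0.201 0.008]
scene0 (303, 228) [ 0.464 -0.058  0.05 ]
scene0 (303, 218) [ 0.501 -0.022  0.049]
scene0 (360, 225) [ 0.497 -0.26   0.154]
scene0 (345, 235) [ 0.473 -0.226  0.112]
scene0 (343, 258) [ 0.458 -0.233  0.035]
scene0 (350, 214) [ 0.671 -0.083  0.001]
scene0 (209, 180) [0.442 0.427 0.027]
scene0 (255, 160) [0.598 0.333 0.085]
side0 (248, 198) [0.502 0.2   0.002]
side0 (297, 230) [ 0.478 -0.041  0.048]
side0 (360, 243) [ 0.499 -0.253  0.157]
side0 (345, 250) [ 0.475 -0.221  0.117]
side0 (335, 270) [ 0.445 -0.211  0.019]
side0 (342, 206) [ 0.669 -0.091 -0.002]
side0 (190, 180) [0.433 0.421 0.016]
side0 (235, 150) [0.595 0.326 0.092]
```

View pics/crop1.png

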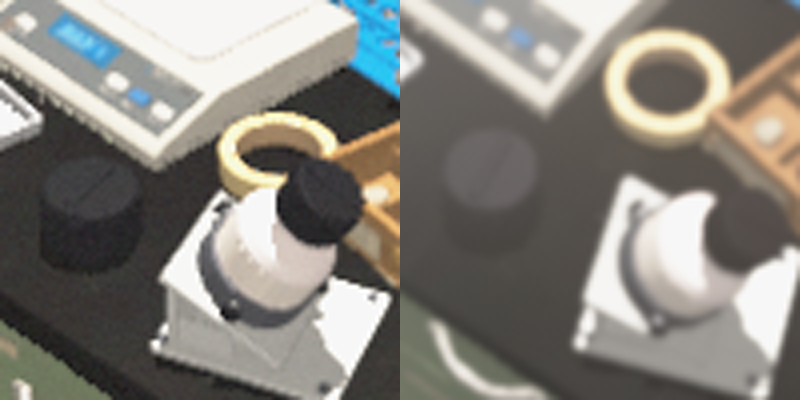

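The loose cylinder at crop (90,215) is the decoy: it stands on the bench and is clearly wider than the cap on the jar. The cap meant is the one on the jar neck, at crop (318,200). Next I'll fit the jar's pose to the cloud.

```bash
cat > fit.py <<'E'
from h import *
from scipy.optimize import least_squares
def frame(az):
    a=np.array([.5*np.cos(az),.5*np.sin(az),.75**.5]); y=np.cross([0,0,1],a); y/=np.linalg.norm(y); return np.c_[np.cross(y,a),y,a]
def sd(P,r,z0,z1):
    rho=np.hypot(P[:,0],P[:,1]); q=np.c_[rho-r,np.abs(P[:,2]-(z0+z1)/2)-(z1-z0)/2]
    return np.minimum(q.max(1),0)+np.linalg.norm(np.maximum(q,0),axis=1)
def res(p,B,C):
    Fm=frame(p[3]); L=lambda X:(X-p[:3])@Fm   # p[:3]= cap origin
    return np.r_[sd(L(C),.03,0,.035),sd(L(B),.042,-.088,-.045)]
def seg(W,p,c):
    near=np.linalg.norm(W-c,axis=2)<.13; g=p.astype(int).max(2); dist=W[...,2]
    cap=near&(g<70)&(np.linalg.norm(W-c,axis=2)<.055); return cap,near
E
python3 - <<'E'
from fit import *
for f in('scene0','side0'):
    p,d,m=load(f); W=cloud(d,m); c=np.array([.5,-.26,.14])
    cap,near=seg(W,p,c); C=W[cap]; C=C[C[:,2]>.10]
    body=near&(p.astype(int).min(2)>120)&(W[...,2]>.05)&(W[...,2]<.15)
    B=W[body]
    for az in(-2,-1.57,-1.2):
        p0=np.r_[.5,-.25,.12,az]
        r=least_squares(res,p0,args=(np.zeros((0,3)),C),loss='soft_l1',f_scale=.003)
        Fm=frame(r.x[3]); L=(B-r.x[:3])@Fm
        ok=(L[:,2]<-.04)&(L[:,2]>-.09)&(abs(np.hypot(L[:,0],L[:,1])-.042)<.012)
        r=least_squares(res,r.x,args=(B[ok],C),loss='soft_l1',f_scale=.003)
        print(f,len(C),ok.sum(),r.x.round(4),np.sqrt(np.mean(r.fun**2)).round(4),'jarz',(r.x[:3]-.088*frame(r.x[3])[:,2]).round(3))
    # heights around
    q=W.reshape(-1,3); 
    s=(q[:,0]>.55)&(q[:,0]<.75)&(q[:,1]<-.15)&(q[:,1]>-.5)&(q[:,2]>.02)
    print('box',np.nanmin(q[s],0).round(3),np.nanmax(q[s],0).round(3))
    t=(abs(q[:,0]-.5)<.2)&(abs(q[:,1]-.2)<.16)&(p.reshape(-1,3).min(1)>150)&(abs(q[:,2]-.01)<.012)
    mk=np.zeros(d.shape,np.uint8); mk.reshape(-1)[t]=1
    n,lab,st,_=cv2.connectedComponentsWithStats(mk); k=1+st[1:,4].argmax(); T=q[(lab==k).ravel()]
    print('tray',cv2.minAreaRect(T[:,:2].astype(np.float32)),T[:,2].mean())
E
```

```text
scene0 340 259 [ 0.5109 -0.2373  0.1244 -1.1901] 0.0027 jarz [ 0.495 -0.196  0.048]
scene0 340 259 [ 0.5109 -0.2373  0.1244 -1.1901] 0.0027 jarz [ 0.495 -0.196  0.048]
scene0 340 259 [ 0.5109 -0.2373  0.1244 -1.1901] 0.0027 jarz [ 0.495 -0.196  0.048]
box [ 0.574 -0.387  0.02 ] [ 0.75  -0.151  0.225]
tray ((0.4989134669303894, 0.20191426575183868), (0.19123969972133636, 0.16021521389484406), 79.87028503417969) 0.0069580886874756435
side0 0 69 [ 0.4932 -0.2437  0.1246 -1.8876] 0.0014 jarz [ 0.507 -0.202  0.048]
side0 0 232 [ 0.5146 -0.2365  0.122  -1.0332] 0.0026 jarz [ 0.492 -0.199  0.046]
side0 0 247 [ 0.5155 -0.2351  0.1212 -0.9138] 0.004 jarz [ 0.489 -0.2    0.045]
box [ 0.575 -0.493  0.02 ] [ 0.75  -0.15   0.223]
tray ((0.5040857791900635, 0.2052173763513565), (0.20431028306484222, 0.16571760177612305), 78.96170806884766) 0.004142659061708278
```

```bash
cat > plan.py <<'E'
from fit import *
def Rq(q): return R.from_quat(np.r_[q[1:],q[0]])
def seg_rows(p0,R0,p1,R1,n):
    w=(R0.inv()*R1).as_rotvec()/n
    S=sum(R.from_rotvec(w*k).as_matrix() for k in range(n))
    d=np.linalg.solve(S,R0.inv().apply(p1-p0))
    row=np.r_[d/.05,w/np.deg2rad(6)]
    print(n,'x',row.round(3).tolist()); return row
def toolR(a,yaw):   # z=-a, y-axis heading yaw (horizontal ref projected)
    z=-np.array(a); y=np.array([np.cos(yaw),np.sin(yaw),0]); y-=z*(y@z); y/=np.linalg.norm(y)
    return R.from_matrix(np.c_[np.cross(y,z),y,z])
E
python3 - <<'E'
from plan import *
s=readout.observe(); p0=s['position'];R0=Rq(s['orientation'])
m=camera_model('wrist'); T=np.eye(4);T[:3,:3]=R0.as_matrix();T[:3,3]=p0
print('cam in tool',(np.linalg.inv(T)@m['pose']).round(3).tolist())
p,d,mm=load('side0'); q=cloud(d,mm).reshape(-1,3)
for lo in(.08,.12,.16,.2):
    s_=(q[:,0]>.3)&(q[:,0]<.8)&(q[:,1]<.1)&(q[:,1]>-.6)&(q[:,2]>lo)
    print(lo,np.nanpercentile(q[s_],[1,99],axis=0).round(3).tolist())
a=frame(-1.19)[:,2]; top=np.array([.517,-.253,.155])
w1=(np.array([.42,.36,.36]),toolR([0,0,1],np.deg2rad(30)))
w2=(np.array([.51,-.08,.38]),toolR([0,0,1],np.deg2rad(-15)))
w3=(top+.14*a,toolR(a,np.deg2rad(-27)))
print('y head',np.rad2deg(np.arctan2(*R0.as_matrix()[[1,0],1])))
seg_rows(p0,R0,*w1,9);seg_rows(*w1,*w2,10);seg_rows(*w2,*w3,8)
E
```

```text
cam in tool [[-0.001, -0.963, -0.27, 0.073], [1.0, -0.001, 0.001, 0.001], [-0.001, -0.27, 0.963, -0.197], [0.0, 0.0, 0.0, 1.0]]
0.08 [[0.302, -0.583, 0.086], [0.79, -0.193, 0.824]]
0.12 [[0.302, -0.584, 0.131], [0.789, -0.218, 0.825]]
0.16 [[0.302, -0.584, 0.17], [0.789, -0.239, 0.826]]
0.2 [[0.302, -0.584, 0.211], [0.789, -0.259, 0.826]]
y head 70.53296113517612
9 x [-0.732, -0.227, -0.385, -0.002, 0.001, 0.751]
10 x [-0.921, 0.029, -0.04, 0.0, 0.0, 0.75]
8 x [-0.577, 0.3, 0.123, 0.408, 0.474, 0.161]
```

Run:
```python
from plan import *
for f in('side0','scene0'):
    p,d,mm=load(f); W=cloud(d,mm); q=W.reshape(-1,3)
    s_=(q[:,0]>-.2)&(q[:,0]<.95)&(q[:,1]<.3)&(q[:,1]>-1)&(q[:,2]>.18)&(q[:,2]<1.2)
    H,ex,ey=np.histogram2d(q[s_,0],q[s_,1],bins=[np.arange(-.2,1,.1),np.arange(-1,.31,.1)])
    print(f,'cols y',ey.round(1)); 
    for x,h in zip(ex,H): print(round(x,1),h.astype(int).tolist())
```

```text
side0 cols y [-1.  -0.9 -0.8 -0.7 -0.6 -0.5 -0.4 -0.3 -0.2 -0.1 -0.   0.1  0.2  0.3]
-0.2 [0, 0, 0, 0, 0, 0, 0, 0, 0, 0, 0, 0, 0]
-0.1 [0, 0, 0, 0, 0, 0, 0, 0, 0, 2456, 818, 2, 0]
0.0 [0, 0, 0, 0, 0, 0, 0, 0, 0, 2622, 5825, 4721, 0]
0.1 [0, 0, 0, 0, 0, 0, 0, 0, 0, 0, 103, 1961, 421]
0.2 [0, 0, 4, 11072, 9555, 0, 0, 0, 0, 0, 0, 0, 0]
0.3 [0, 0, 0, 0, 5106, 0, 0, 0, 0, 0, 0, 0, 0]
0.4 [0, 0, 0, 0, 5447, 0, 0, 0, 0, 0, 0, 0, 0]
0.5 [0, 0, 0, 0, 3840, 0, 0, 0, 0, 0, 0, 0, 0]
0.6 [0, 0, 0, 0, 2784, 29, 34, 0, 0, 0, 0, 0, 6]
0.7 [0, 0, 0, 0, 2145, 20, 251, 248, 65, 0, 0, 0, 0]
0.8 [0, 0, 0, 0, 1610, 31, 46, 30, 13, 0, 0, 0, 0]
scene0 cols y [-1.  -0.9 -0.8 -0.7 -0.6 -0.5 -0.4 -0.3 -0.2 -0.1 -0.   0.1  0.2  0.3]
-0.2 [0, 0, 0, 0, 0, 0, 0, 0, 0, 0, 0, 0, 0]
-0.1 [0, 0, 0, 0, 0, 0, 0, 0, 0, 2890, 937, 17, 0]
0.0 [0, 0, 0, 0, 0, 0, 0, 0, 0, 2179, 3384, 4279, 140]
0.1 [2571, 22323, 15239, 0, 0, 0, 0, 0, 0, 0, 19, 580, 0]
0.2 [0, 0, 16442, 18734, 6647, 0, 0, 0, 0, 0, 0, 0, 0]
0.3 [0, 0, 0, 0, 0, 0, 0, 0, 0, 0, 0, 0, 0]
0.4 [0, 0, 0, 0, 0, 0, 0, 0, 0, 0, 0, 0, 0]
0.5 [0, 0, 0, 0, 0, 0, 0, 0, 0, 0, 0, 0, 0]
0.6 [0, 0, 0, 0, 0, 0, 0, 0, 0, 0, 0, 0, 4]
0.7 [0, 0, 0, 0, 0, 0, 97, 198, 68, 0, 0, 0, 0]
0.8 [0, 0, 0, 0, 0, 0, 0, 178, 159, 0, 0, 0, 0]
```

Emit:
arm_command(
  commands=[
    [-0.73,-0.23,-0.38,0,0,0.75],
    [-0.73,-0.23,-0.38,0,0,0.75],
    [-0.73,-0.23,-0.38,0,0,0.75],
    [-0.73,-0.23,-0.38,0,0,0.75],
    [-0.73,-0.23,-0.38,0,0,0.75],
    [-0.73,-0.23,-0.38,0,0,0.75],
    [-0.73,-0.23,-0.38,0,0,0.75],
    [-0.73,-0.23,-0.38,0,0,0.75],
    [-0.73,-0.23,-0.38,0,0,0.75],
  ],
)

```text
t: 1.23
position: [0.4193, 0.3577, 0.3599]
orientation: [-0.0, 0.502, 0.865, 0.0]
contact_force: [0.0, -0.3, 0.4]
grip_width: 0.0879
grip_force: 0.0
```

Emit:
arm_command(
  commands=[
    [-0.92,0.03,-0.04,0,0,0.75],
    [-0.92,0.03,-0.04,0,0,0.75],
    [-0.92,0.03,-0.04,0,0,0.75],
    [-0.92,0.03,-0.04,0,0,0.75],
    [-0.92,0.03,-0.04,0,0,0.75],
    [-0.92,0.03,-0.04,0,0,0.75],
    [-0.92,0.03,-0.04,0,0,0.75],
    [-0.92,0.03,-0.04,0,0,0.75],
    [-0.92,0.03,-0.04,0,0,0.75],
    [-0.92,0.03,-0.04,0,0,0.75],
  ],
)

```text
t: 2.48
position: [0.5082, -0.0816, 0.3792]
orientation: [-0.0, 0.795, 0.607, 0.0]
contact_force: [0.8, 0.2, -0.5]
grip_width: 0.0876
grip_force: 0.0
```

Run:
```python
from plan import *
s=readout.observe(); print(s['joint_pos'].round(2),s['position'].round(3))
```

```text
[-0.59  0.07  0.68  1.69 -0.04  1.4  -0.17] [ 0.508 -0.082  0.379]
```

Emit:
arm_command(
  commands=[
    [-0.58,0.3,0.12,0.41,0.47,0.16],
    [-0.58,0.3,0.12,0.41,0.47,0.16],
    [-0.58,0.3,0.12,0.41,0.47,0.16],
    [-0.58,0.3,0.12,0.41,0.47,0.16],
    [-0.58,0.3,0.12,0.41,0.47,0.16],
    [-0.58,0.3,0.12,0.41,0.47,0.16],
    [-0.58,0.3,0.12,0.41,0.47,0.16],
    [-0.58,0.3,0.12,0.41,0.47,0.16],
    [0,0,0,0,0,0],
  ],
)

```text
t: 3.6
position: [0.5395, -0.3216, 0.2734]
orientation: [-0.255, 0.807, 0.531, 0.05]
contact_force: [-0.2, 0.4, 0.4]
grip_width: 0.0877
grip_force: 0.0
```

Run:
```python
from plan import *
s=readout.observe(); print(s['joint_pos'].round(2),s['position'].round(3))
save('wrist','w1')
```

```text
[ 0.22  0.74  0.72  1.23 -0.61  1.85  0.5 ] [ 0.539 -0.322  0.273]
```

View pics/w1.png

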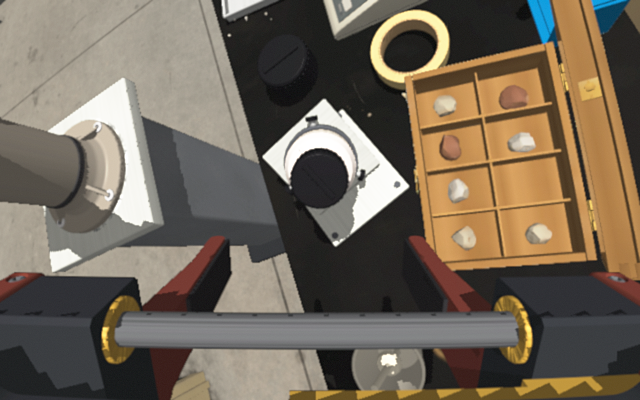

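The wrist view shows the cap at about (320,178) on the white jar, with the stand below it, and the decoy at (285,65).

```bash
cat > ft.py <<'E'
from plan import *
def fit(f,x0,box):
    p,d,m=load(f); W=cloud(d,m); g=p.astype(int)
    M=np.zeros(d.shape,bool); M[box[1]:box[3],box[0]:box[2]]=1
    x=np.array(x0)
    for k in range(4):
        L=(W-x[:3])@frame(x[3]); rho=np.hypot(L[...,0],L[...,1])
        cap=M&(g.max(2)<75)&(rho<.04)&(L[...,2]>-.01)&(L[...,2]<.05)
        body=M&(g.min(2)>90)&(abs(rho-.042)<.008)&(L[...,2]<-.045)&(L[...,2]>-.085)
        r=least_squares(res,x,args=(W[body],W[cap]),loss='soft_l1',f_scale=.002); x=r.x
    print(f,cap.sum(),body.sum(),x.round(4),'rms',np.sqrt(np.mean(r.fun**2)).round(4),'top',(x[:3]+.035*frame(x[3])[:,2]).round(4)); 
    L=(W[cap]-x[:3])@frame(x[3]); t=L[np.hypot(L[:,0],L[:,1])<.025]
    # top plane normal
    P=W[cap][np.hypot(L[:,0],L[:,1])<.025]; n=np.linalg.svd(P-P.mean(0))[2][2]; n*=np.sign(n[2]); print('topz',np.median(t[:,2]).round(4),'normal az',np.arctan2(n[1],n[0]).round(3),'tilt',np.rad2deg(np.arccos(n[2])).round(1),'bodymask',body.sum())
    return x
E
python3 - <<'E'
from ft import *
fit('w1',[.511,-.237,.124,-1.19],(250,100,400,260))
fit('scene0',[.511,-.237,.124,-1.19],(310,190,390,280))
E
```

```text
w1 2693 603 [ 0.5124 -0.2359  0.125  -1.3183] rms 0.0015 top [ 0.5167 -0.2528  0.1553]
topz 0.0351 normal az -1.259 tilt 29.8 bodymask 603
scene0 345 245 [ 0.5109 -0.2378  0.1239 -1.1944] rms 0.0023 top [ 0.5173 -0.2541  0.1542]
topz 0.0352 normal az -1.282 tilt 29.6 bodymask 245
```

Run:
```python
from ft import *
p,d,m=load('w1'); W=cloud(d,m)
M=np.zeros(d.shape,bool); M[95:250,255:415]=1
L=W-np.array([.5,-.22,0]); s=M&(np.hypot(L[...,0],L[...,1])<.12)&(p.min(2)>95)
print(np.histogram(W[s][:,2],bins=np.arange(0,.1,.005)))
P=W[s&(W[...,2]<.02)]
r=cv2.minAreaRect(P[:,:2].astype(np.float32)); print(r, 'az cand',(np.deg2rad(r[2])-np.pi/2*np.arange(3)).round(3))
n=np.zeros(3)
# jar y-level: az from fixed cap fit with az fixed
for az in(-1.2,-1.25,-1.3,-1.35):
    f=lambda x: res(np.r_[x,az],B,C)
    x=np.r_[.5124,-.2359,.125]; Lc=(W-x)@frame(az); rho=np.hypot(Lc[...,0],Lc[...,1]); g=p.astype(int)
    C=W[M&(g.max(2)<75)&(rho<.04)&(Lc[...,2]>-.01)&(Lc[...,2]<.05)]; B=np.zeros((0,3))
    q=least_squares(f,x,loss='soft_l1',f_scale=.002); print(az,q.x.round(4),(q.x+.035*frame(az)[:,2]).round(4),q.cost*1e4)
```

```text
(array([ 143, 2843,  917,   43,  189,  156,   96,   99,   72,   64,   99,
        169,  247,  378,  607,  110,  133,  211,  150]), array([0.   , 0.005, 0.01 , 0.015, 0.02 , 0.025, 0.03 , 0.035, 0.04 ,
       0.045, 0.05 , 0.055, 0.06 , 0.065, 0.07 , 0.075, 0.08 , 0.085,
       0.09 , 0.095]))
((0.5068003535270691, -0.19404307007789612), (0.16379904747009277, 0.18869808316230774), 18.652301788330078) az cand [ 0.326 -1.245 -2.816]
-1.2 [ 0.513  -0.2387  0.1234] [ 0.5193 -0.255   0.1537] 13.516416752488913
-1.25 [ 0.5121 -0.2381  0.1239] [ 0.5176 -0.2548  0.1542] 12.187408177536524
-1.3 [ 0.5121 -0.2378  0.124 ] [ 0.5168 -0.2546  0.1544] 12.794942390544893
-1.35 [ 0.5126 -0.2376  0.1241] [ 0.5164 -0.2547  0.1544] 15.524419911442282
```

```bash
cat >> ft.py <<'E'
O=np.array([.512,-.2375,.124]); A=frame(-1.26)[:,2]
E
python3 - <<'E'
from ft import *
s=readout.observe(); p0=s['position'];R0=Rq(s['orientation'])
w=(O+.06*A,toolR(A,np.deg2rad(-27))); seg_rows(p0,R0,*w,4)
seg_rows(*w,O+.002*A,w[1],4)
E
```

```text
4 x [0.003, 0.002, 0.574, -0.067, 0.062, -0.032]
4 x [-0.0, -0.0, 0.29, 0.0, 0.0, 0.0]
```

Emit:
arm_command(
  commands=[
    [0,0,0.57,-0.07,0.06,-0.03],
    [0,0,0.57,-0.07,0.06,-0.03],
    [0,0,0.57,-0.07,0.06,-0.03],
    [0,0,0.57,-0.07,0.06,-0.03],
    [0,0,0,0,0,0],
    [0,0,0,0,0,0],
  ],
  claw=87,
  newtons=40,
)

```text
t: 4.4
position: [0.5231, -0.2657, 0.1795]
orientation: [-0.246, 0.804, 0.536, 0.071]
contact_force: [-0.4, -0.1, 1.0]
grip_width: 0.0867
grip_force: 0.0
```

Run:
```python
from ft import *
s=readout.observe(); p0=s['position'];R0=Rq(s['orientation']); print(s['joint_pos'].round(2),p0.round(4))
x=save('wrist','w2') and fit('w2',[*O,-1.26],(200,100,450,330))
T=R0.as_matrix(); print('cap top in tool',R0.inv().apply(O+.035*A-p0).round(4),'axis in tool',R0.inv().apply(A).round(4))
seg_rows(p0,R0,O+.002*A,toolR(A,np.deg2rad(-27)),4)
```

```text
[ 0.14  0.71  0.69  1.5  -0.64  1.6   0.57] [ 0.5231 -0.2657  0.1795]
w2 5655 941 [ 0.5108 -0.2383  0.1227 -1.3065] rms 0.0015 top [ 0.5153 -0.2552  0.153 ]
topz 0.0351 normal az -1.253 tilt 29.9 bodymask 941
cap top in tool [-0.0024 -0.0006  0.0282] axis in tool [-0.0027  0.0046 -1.    ]
4 x [-0.012, -0.003, 0.306, 0.011, 0.006, 0.013]
```

View pics/w2.png

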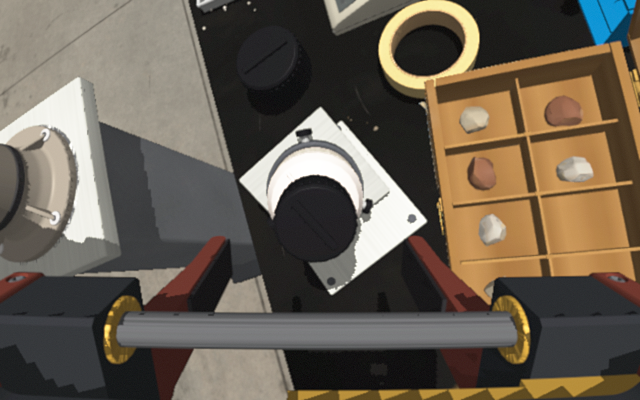

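The cap is at (318,218), centred between the fingers, and the new fit agrees within 2 mm. I'll descend and grip.

```bash
sed -i 's/^O=.*; A/O=np.array([.5110,-.2381,.1232]); A/' ft.py
python3 - <<'E'
from ft import *
s=readout.observe(); p0=s['position'];R0=Rq(s['orientation'])
seg_rows(p0,R0,O+.002*A,toolR(A,np.deg2rad(-27)),4)
E
```

```text
4 x [-0.015, -0.006, 0.309, 0.012, 0.007, 0.012]
```

Emit:
arm_command(
  commands=[
    [-0.015,-0.006,0.31,0.01,0.01,0.01],
    [-0.015,-0.006,0.31,0.01,0.01,0.01],
    [-0.015,-0.006,0.31,0.01,0.01,0.01],
    [-0.015,-0.006,0.31,0.01,0.01,0.01],
    [0,0,0,0,0,0],
    [0,0,0,0,0,0],
  ],
)

```text
t: 5.2
position: [0.5105, -0.2384, 0.1231]
orientation: [-0.25, 0.805, 0.533, 0.071]
contact_force: [-0.3, -0.6, 0.2]
grip_width: 0.087
grip_force: 0.0
```

Emit:
arm_command(
  commands=[
    [0,0,0,0,0,0],
    [0,0,0,0,0,0],
    [0,0,0,0,0,0],
    [0,0,0,0,0,0],
    [0,0,0,0,0,0],
    [0,0,0,0,0,0],
  ],
  claw=50,
  newtons=40,
)

```text
t: 5.95
position: [0.5104, -0.2387, 0.1236]
orientation: [-0.25, 0.805, 0.533, 0.071]
contact_force: [0.4, -2.5, 4.8]
grip_width: 0.0502
grip_force: 2.9
```

Run:
```python
from ft import *
s=readout.observe(); print(s['grip_width'],s['grip_force'],s['contact_force'].round(1),s['position'].round(4))
save('wrist','w3')
```

```text
0.050220052773600136 2.918917816132307 [ 0.4 -2.5  4.8] [ 0.5104 -0.2387  0.1236]
```

View pics/w3.png

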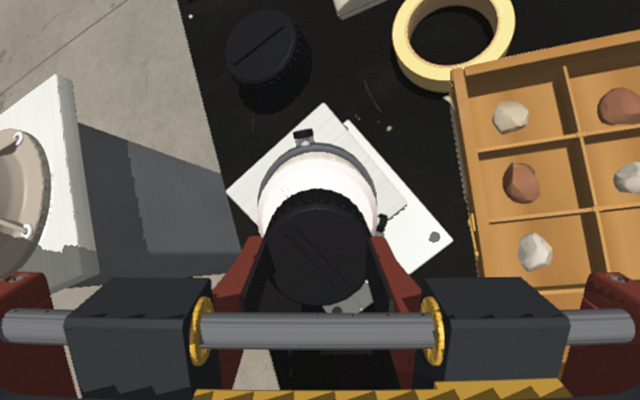

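Run:
```python
from ft import *
for f in('w2','w3'):
    p,d,m=load(f); W=cloud(d,m); g=p.astype(int)
    s=readout.observe(); R0=Rq(s['orientation']); L=(W-O)@frame(-1.26)
    rho=np.hypot(L[...,0],L[...,1]); k=(g.max(2)<75)&(abs(L[...,2]-.035)<.004)&(rho<.05)
    print(f,m['fx'],'cap top extents jar frame',np.percentile(L[k],[.5,99.5],axis=0).round(4).tolist(),k.sum())
    if f=='w3':
        t=R0.inv().apply((W-s['position']).reshape(-1,3)).reshape(W.shape)
        k=(g.max(2)<75)&(abs(L[...,2]-.035)<.004)&(rho<.05)
        print('cap tool',np.percentile(t[k],[.5,99.5],axis=0).round(4).tolist())
        red=(g[...,0]>g[...,1]+30)&(g[...,0]<180)&(np.abs(t[...,2])<.05)&(abs(t[...,1])<.07)&(abs(t[...,0])<.03)
        for sgn in(-1,1):
            q=t[red&(sgn*t[...,1]>0)]; print(sgn,len(q),np.percentile(q,[1,50,99],axis=0).round(4).tolist())
```

```text
w2 346.8895021954578 cap top extents jar frame [[-0.0264, -0.0271, 0.0316], [0.0286, 0.0281, 0.038]] 5150
w3 346.8895021954578 cap top extents jar frame [[-0.0269, -0.027, 0.0317], [0.0279, 0.0282, 0.0381]] 8840
cap tool [[-0.0267, -0.0242, -0.0376], [0.0282, 0.0261, -0.0312]]
-1 192 [[0.0116, -0.033, -0.0499], [0.0124, -0.0293, -0.0434], [0.0128, -0.0257, -0.0347]]
1 186 [[0.0113, 0.0273, -0.0499], [0.0123, 0.0307, -0.0433], [0.0129, 0.0343, -0.035]]
```

Emit:
arm_command(
  commands=[
    [0,0,0,0,0,0],
    [0,0,0,0,0,0],
    [0,0,0,0,0,0],
  ],
  claw=40,
  newtons=40,
)

```text
t: 6.38
position: [0.51, -0.2387, 0.1236]
orientation: [-0.25, 0.805, 0.533, 0.07]
contact_force: [-0.8, -2.2, 6.6]
grip_width: 0.0401
grip_force: 3.1
```

Run:
```python
from ft import *
s=readout.observe(); print(s)
p,d,m=save('wrist','w4'); 
W=cloud(d,m); g=p.astype(int); s=readout.observe(); R0=Rq(s['orientation'])
t=R0.inv().apply((W-s['position']).reshape(-1,3)).reshape(W.shape)
red=(g[...,0]>g[...,1]+30)&(g[...,0]<180)&(t[...,2]<.01)&(t[...,2]>-.08)&(abs(t[...,1])<.07)&(abs(t[...,0])<.03)
for z in np.arange(-.08,.01,.01):
    k=red&(abs(t[...,2]-z)<.005); y=t[k][:,1]; print(z.round(2),y[y<0].max(initial=-1).round(4),y[y>0].min(initial=1).round(4),k.sum())
cv2.imwrite('pics/w4c.png',cv2.resize(p[180:330,220:420,::-1],(800,600),interpolation=cv2.INTER_CUBIC))
```

```text
{'t': 6.375, 'joint_pos': array([ 0.11518014,  0.72939303,  0.66858512,  1.60740674, -0.67133801,
        1.49488713,  0.60151258]), 'qd': array([-0.00047592,  0.00085423,  0.00143981,  0.00062874, -0.00075796,
        0.00034721,  0.00036844]), 'tau': array([-1.28831316e+00, -5.68489766e+01,  1.09845024e+01, -1.92635483e+01,
       -9.06070881e-01,  1.22931920e+00,  2.31747382e-02]), 'position': array([ 0.51002428, -0.23872118,  0.12362735]), 'orientation': array([-0.25038167,  0.80498575,  0.5332366 ,  0.07046763]), 'contact_force': array([-0.8126567 , -2.16667022,  6.60048605]), 'moment': array([-0.20605943,  0.39978994,  0.21503252]), 'grip_force': 3.1249743432272226, 'grip_width': 0.04014693449539839}
-0.08 -0.0206 0.0223 314
-0.07 -0.0205 0.0224 476
-0.06 -0.0206 0.0224 341
-0.05 -0.0206 0.0224 293
-0.04 -0.0206 0.0224 227
-0.03 -0.0223 0.0237 11
-0.02 -1.0 1.0 0
-0.01 -1.0 1.0 0
-0.0 -1.0 1.0 0
```

View pics/w4c.png

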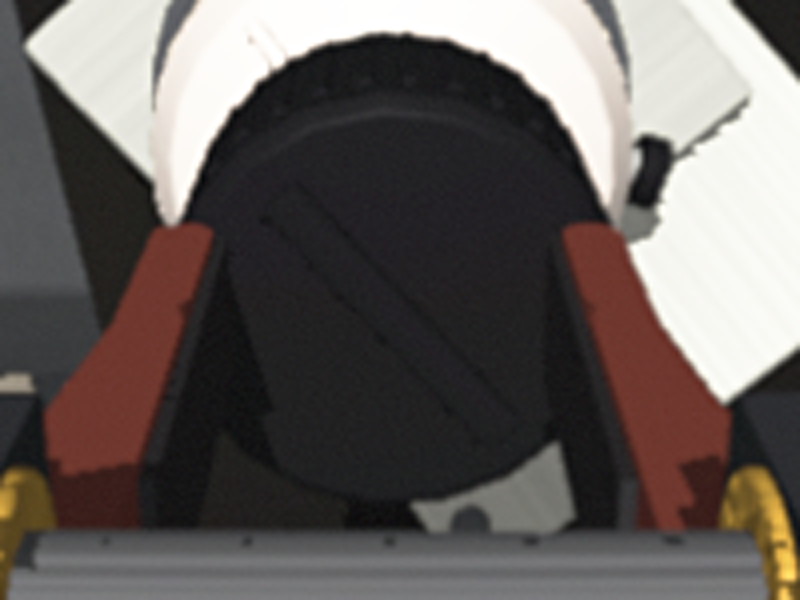

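Run:
```python
from ft import *
for f,pos,q in(('w1',[.5395,-.3216,.2734],[-.255,.807,.531,.05]),('w2',[.5231,-.2657,.1795],[-.246,.804,.536,.071])):
    p,d,m=load(f); W=cloud(d,m); g=p.astype(int); R0=Rq(np.array(q))
    t=R0.inv().apply((W-np.array(pos)).reshape(-1,3)).reshape(W.shape)
    red=(g[...,0]>g[...,1]+30)&(g[...,0]<180)&(t[...,2]<.02)&(t[...,2]>-.1)&(abs(t[...,1])<.08)&(abs(t[...,0])<.03)
    print(f,red.sum(),np.percentile(t[red],[0,1,50,99,100],axis=0).round(4).tolist())
    M=np.array(m['pose']); T=np.eye(4);T[:3,:3]=R0.as_matrix();T[:3,3]=pos; print((np.linalg.inv(T)@M)[:3,3].round(4))
# all dark/any points of fingers just below cap in w3/w4 vs side cams
```

```text
w1 3057 [[-0.0078, -0.0559, -0.1], [-0.006, -0.0546, -0.0997], [0.0147, 0.0461, -0.0789], [0.0156, 0.0559, -0.0377], [0.016, 0.0569, -0.0345]]
[ 0.0775  0.0003 -0.1977]
w2 2868 [[-0.0107, -0.0548, -0.1], [-0.0083, -0.0534, -0.0994], [0.0118, 0.0461, -0.0763], [0.0125, 0.0561, -0.0362], [0.0129, 0.0581, -0.034]]
[ 0.0744  0.0012 -0.1965]
```

The fingertips are level with the cap's top, so they sit about 34 mm above the reported TCP. They closed over the top rather than round the wall. I'll open, go about 33 mm deeper in stages, and check.

Emit:
arm_command(
  commands=[
    [0,0,-0.1,0,0,0],
    [0,0,0,0,0,0],
    [0,0,0,0,0,0],
    [0,0,0,0,0,0],
    [0,0,0,0,0,0],
    [0,0,0,0,0,0],
  ],
  claw=87,
)

```text
t: 7.18
position: [0.5111, -0.2405, 0.1272]
orientation: [-0.251, 0.805, 0.533, 0.071]
contact_force: [-0.4, 0.6, -0.7]
grip_width: 0.0867
grip_force: 0.0
```

Run:
```python
from ft import *
s=readout.observe(); print(s['position'].round(4),s['grip_width'],s['contact_force'].round(1)); R0=Rq(s['orientation'])
for n in('wrist','scene','side'):
    p,d,m=save(n,n+'5'); W=cloud(d,m); g=p.astype(int)
    t=R0.inv().apply((W-s['position']).reshape(-1,3)).reshape(W.shape)
    red=(g[...,0]>1.6*g[...,1])&(g[...,0]>40)&(t[...,2]<.04)&(t[...,2]>-.1)&(abs(t[...,1])<.08)&(abs(t[...,0])<.03)
    print(n,red.sum(),np.percentile(t[red],[1,50,99],axis=0).round(4).tolist() if red.sum() else '')
    # anything nonjar beside the cap, at finger y
    L=t[(abs(t[...,0])<.012)&(abs(t[...,1])>.040)&(abs(t[...,1])<.058)&(t[...,2]>-.09)&(t[...,2]<.01)]
    print(np.histogram(L[:,2],bins=np.arange(-.09,.011,.01))[0])
```

```text
[ 0.5111 -0.2405  0.1272] 0.08671253143616037 [-0.4  0.6 -0.7]
wrist 3965 [[-0.0092, -0.0541, -0.0997], [0.0122, 0.0454, -0.0837], [0.013, 0.0563, -0.0378]]
[750 901 831 666 542 264   0   0   0   0]
scene 104 [[-0.0104, -0.0598, -0.0954], [-0.0038, -0.0528, -0.0615], [0.0119, 0.0499, -0.0371]]
[31 38 40 36 42 15  0  0  0  0]
side 0 
[10 16 15 21 23  7  0  0  0  0]
```

All three cameras put the real fingertips at about -35.5 mm in tool z. I'll work with that offset from here.

Run:
```python
from ft import *
s=readout.observe(); p0=s['position'];R0=Rq(s['orientation'])
fit('wrist5',[*O,-1.26],(200,100,450,330))
seg_rows(p0,R0,O-.0325*A,toolR(A,np.deg2rad(-27)),4)
```

```text
wrist5 9804 1242 [ 0.511  -0.2384  0.1226 -1.3021] rms 0.0014 top [ 0.5156 -0.2553  0.1529]
topz 0.035 normal az -1.252 tilt 29.9 bodymask 1242
4 x [0.002, 0.003, 0.186, -0.005, -0.005, -0.002]
```

Emit:
arm_command(
  commands=[
    [0,0,0.185,0,0,0],
    [0,0,0.185,0,0,0],
    [0,0,0.185,0,0,0],
    [0,0,0.185,0,0,0],
    [0,0,0,0,0,0],
  ],
)

```text
t: 7.95
position: [0.505, -0.222, 0.0945]
orientation: [-0.251, 0.805, 0.533, 0.07]
contact_force: [-0.1, -0.7, -0.3]
grip_width: 0.0872
grip_force: 0.0
```

Emit:
arm_command(
  commands=[
    [0,0,0,0,0,0],
    [0,0,0,0,0,0],
    [0,0,0,0,0,0],
    [0,0,0,0,0,0],
    [0,0,0,0,0,0],
  ],
  claw=50,
  newtons=40,
)

```text
t: 8.57
position: [0.5057, -0.2232, 0.0954]
orientation: [-0.25, 0.805, 0.533, 0.071]
contact_force: [1.8, -0.9, 0.2]
grip_width: 0.0587
grip_force: 40.0
```

Emit:
arm_command(
  commands=[
    [0,0,0.06,0,0,0],
    [0,0,0.06,0,0,0],
    [0,0,0,0,0,0],
    [0,0,0,0,0,0],
  ],
)

```text
t: 9.07
position: [0.5052, -0.2214, 0.092]
orientation: [-0.249, 0.805, 0.533, 0.071]
contact_force: [0.9, -3.4, 12.3]
grip_width: 0.0585
grip_force: 40.0
```

Run:
```python
from ft import *
s=readout.observe(); print(s['position'],((s['position']-np.array([.5057,-.2232,.0954]))@A*1e3).round(2),'axial F',(s['contact_force']@A).round(1),s['contact_force'].round(1),s['joint_pos'].round(2),s['grip_force'])
```

```text
[ 0.50524643 -0.22141387  0.0919888 ] -3.87 axial F 12.4 [ 0.9 -3.4 12.3] [ 0.1   0.74  0.65  1.66 -0.69  1.43  0.62] 40.00548289826838
```

Emit:
arm_command(
  commands=[
    [0,0,0.06,0,0,0],
    [0,0,0,0,0,0],
    [0,0,0,0,0,0],
  ],
)

```text
t: 9.45
position: [0.505, -0.2203, 0.09]
orientation: [-0.249, 0.805, 0.533, 0.071]
contact_force: [0.0, -4.1, 15.2]
grip_width: 0.0589
grip_force: 40.0
```

```bash
cat > st.py <<'E'
from ft import *
s=readout.observe(); print(s['position'].round(4),((s['position']-np.array([.5057,-.2232,.0954]))@A*1e3).round(2),'axial F',(s['contact_force']@A).round(1),s['contact_force'].round(1),'M axial',(s['moment']@A).round(2),s['joint_pos'].round(2),s['grip_force'])
R0=Rq(s['orientation']); F=frame(-1.26); y=R0.as_matrix()[:,1]@F; print('y angle in jar frame deg',np.rad2deg(np.arctan2(y[1],y[0])).round(1),'axis err',R0.inv().apply(A).round(3))
E
python3 st.py
```

```text
[ 0.505  -0.2203  0.09  ] -6.16 axial F 15.1 [ 0.  -4.1 15.2] M axial -0.09 [ 0.1   0.75  0.65  1.67 -0.7   1.42  0.62] 40.0070532906102
y angle in jar frame deg 49.3 axis err [ 0.002  0.002 -1.   ]
```

Emit:
arm_command(
  commands=[
    [0,0,0.02,0,0,0],
    [0,0,0,0,0,-0.6],
    [0,0,0,0,0,-0.6],
    [0,0,0,0,0,-0.6],
    [0,0,0,0,0,-0.6],
    [0,0,0,0,0,-0.6],
    [0,0,0,0,0,0],
  ],
)

```text
t: 10.32
position: [0.5052, -0.2209, 0.0891]
orientation: [-0.234, 0.712, 0.653, 0.11]
contact_force: [1.9, -6.3, 14.0]
grip_width: 0.0588
grip_force: 40.0
```

```bash
python3 st.py
```

```text
[ 0.5052 -0.2209  0.0891] -6.58 axial F 15.4 [ 1.9 -6.3 14. ] M axial 0.01 [ 0.14  0.72  0.58  1.67 -0.66  1.4   0.9 ] 40.008740689081606
y angle in jar frame deg 67.3 axis err [-0.     0.004 -1.   ]
```

Emit:
arm_command(
  commands=[
    [0,0,0,0,0,-0.8],
    [0,0,0,0,0,-0.8],
    [0,0,0,0,0,-0.8],
    [0,0,0,0,0,-0.8],
    [0,0,0,0,0,-0.8],
    [0,0,0,0,0,-0.8],
    [0,0,0,0,0,-0.8],
    [0,0,0,0,0,-0.8],
    [0,0,0,0,0,-0.8],
    [0,0,0,0,0,-0.8],
    [0,0,0,0,0,-0.8],
    [0,0,0,0,0,-0.8],
    [0,0,0,0,0,0],
  ],
)

```text
t: 11.95
position: [0.5046, -0.2213, 0.089]
orientation: [-0.152, 0.309, 0.915, 0.208]
contact_force: [-0.5, -7.5, 13.5]
grip_width: 0.0589
grip_force: 40.0
```

```bash
python3 st.py
python3 - <<'E'
from ft import *
p,d,m=save('wrist','w6'); cv2.imwrite('pics/w6c.png',cv2.resize(cv2.convertScaleAbs(p[150:330,200:440,::-1],alpha=2),(800,600)))
E
```

```text
[ 0.5046 -0.2213  0.089 ] -6.64 axial F 15.2 [-0.5 -7.5 13.5] M axial 0.03 [ 0.3   0.67  0.33  1.65 -0.53  1.33  1.78] 40.008445958665106
y angle in jar frame deg 124.9 axis err [-0.003  0.001 -1.   ]
```

View pics/w6c.png

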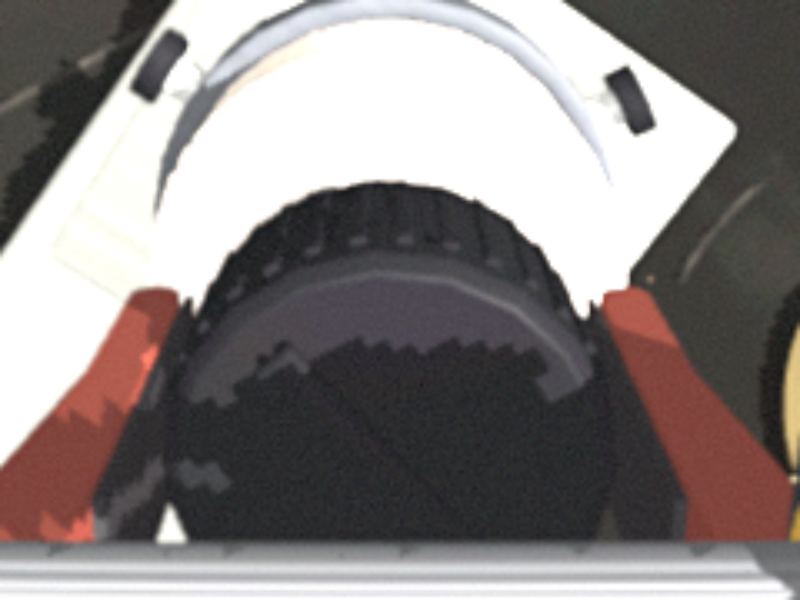

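The ridge has kept its angle relative to the fingers, from about (300,350) to (440,500) in the crop. So the cap turned with the gripper, by about 1.32 rad. I'll lift it along the axis.

Emit:
arm_command(
  commands=[
    [0,0,-0.1,0,0,0],
    [0,0,-0.15,0,0,0],
    [0,0,-0.2,0,0,0],
    [0,0,-0.2,0,0,0],
    [0,0,0,0,0,0],
  ],
)

```text
t: 12.62
position: [0.5092, -0.234, 0.1151]
orientation: [-0.154, 0.309, 0.915, 0.209]
contact_force: [0.0, -1.0, -0.9]
grip_width: 0.0591
grip_force: 40.0
```

```bash
python3 st.py
```

```text
[ 0.5092 -0.234   0.1151] 22.77 axial F -0.3 [ 0.  -1.  -0.9] M axial -0.03 [ 0.31  0.66  0.34  1.61 -0.52  1.39  1.77] 39.99955595325446
y angle in jar frame deg 124.9 axis err [ 0.002  0.002 -1.   ]
```

Run:
```python
from ft import *
s=readout.observe(); p0=s['position'];R0=Rq(s['orientation'])
y=R0.as_matrix()[:,1]; print('y head',np.rad2deg(np.arctan2(y[1],y[0])))
p1=p0+.06*A
w2=(np.array([.50,-.02,.25]),toolR([0,0,1],np.deg2rad(68)))
w3=(np.array([.502,.203,.07]),toolR([0,0,1],np.deg2rad(80)))
seg_rows(p1,R0,*w2,9);seg_rows(*w2,*w3,7)
```

```text
y head 48.868718653163555
9 x [0.338, 0.47, -0.028, 0.379, -0.412, -0.277]
7 x [0.18, 0.613, 0.514, 0.0, 0.0, -0.286]
```

Emit:
arm_command(
  commands=[
    [0,0,-0.3,0,0,0],
    [0,0,-0.3,0,0,0],
    [0,0,-0.3,0,0,0],
    [0,0,-0.3,0,0,0],
  ],
)

```text
t: 13.12
position: [0.5183, -0.2631, 0.1677]
orientation: [-0.154, 0.309, 0.915, 0.209]
contact_force: [0.7, 0.3, -1.3]
grip_width: 0.0588
grip_force: 40.0
```

Emit:
arm_command(
  commands=[
    [0.34,0.47,-0.03,0.38,-0.41,-0.28],
    [0.34,0.47,-0.03,0.38,-0.41,-0.28],
    [0.34,0.47,-0.03,0.38,-0.41,-0.28],
    [0.34,0.47,-0.03,0.38,-0.41,-0.28],
    [0.34,0.47,-0.03,0.38,-0.41,-0.28],
    [0.34,0.47,-0.03,0.38,-0.41,-0.28],
    [0.34,0.47,-0.03,0.38,-0.41,-0.28],
    [0.34,0.47,-0.03,0.38,-0.41,-0.28],
    [0.34,0.47,-0.03,0.38,-0.41,-0.28],
    [0,0,0,0,0,0],
  ],
)

```text
t: 14.38
position: [0.4985, -0.016, 0.2518]
orientation: [-0.001, 0.186, 0.982, 0.001]
contact_force: [0.0, 0.3, -0.6]
grip_width: 0.059
grip_force: 40.0
```

Run:
```python
from ft import *
s=readout.observe(); p0=s['position'];R0=Rq(s['orientation'])
print(p0.round(3),s['joint_pos'].round(2),R0.as_matrix()[:,2].round(3))
p,d,m=save('wrist','w7'); W=cloud(d,m); t=R0.inv().apply((W-p0).reshape(-1,3)).reshape(W.shape)
k=(p.max(2)<90)&(np.hypot(t[...,0],t[...,1])<.02)&(abs(t[...,2]+.068)<.012); print('cap top z tool',np.median(t[k][:,2]),k.sum())
save('scene','s7'); save('side','d7')
for f in('s7','d7'):
    p,d,m=load(f); q=cloud(d,m).reshape(-1,3)
    T=(abs(q[:,0]-.5)<.12)&(abs(q[:,1]-.2)<.14)&(p.reshape(-1,3).min(1)>120)&(q[:,2]>.011)&(q[:,2]<.03)
    print(f,cv2.minAreaRect(q[T][:,:2].astype(np.float32)),T.sum())
seg_rows(p0,R0,np.array([.502,.203,.05]),toolR([0,0,1],np.deg2rad(80)),8)
```

```text
[ 0.499 -0.016  0.252] [-0.32  0.12  0.25  1.9  -0.04  1.13  1.14] [-0.001  0.002 -1.   ]
cap top z tool -0.0665636075261391 5748
s7 ((0.5108546018600464, 0.2090703547000885), (0.2778623104095459, 0.18711678683757782), 82.45474243164062) 407
d7 ((0.5098097324371338, 0.20790818333625793), (0.2776387929916382, 0.18999359011650085), 83.82300567626953) 445
8 x [0.146, 0.528, 0.505, 0.002, -0.002, -0.239]
```

Emit:
arm_command(
  commands=[
    [0.15,0.53,0.5,0,0,-0.24],
    [0.15,0.53,0.5,0,0,-0.24],
    [0.15,0.53,0.5,0,0,-0.24],
    [0.15,0.53,0.5,0,0,-0.24],
    [0.15,0.53,0.5,0,0,-0.24],
    [0.15,0.53,0.5,0,0,-0.24],
    [0.15,0.53,0.5,0,0,-0.24],
    [0.15,0.53,0.5,0,0,-0.24],
    [0,0,0,0,0,0],
  ],
)

```text
t: 15.65
position: [0.5013, 0.2008, 0.049]
orientation: [-0.003, 0.089, 0.996, -0.001]
contact_force: [-0.0, -0.2, -0.4]
grip_width: 0.0589
grip_force: 40.0
```

Run:
```python
from ft import *
s=readout.observe(); print(s['position'].round(4),Rq(s['orientation']).as_matrix()[:,2].round(3))
save('wrist','w8')
```

```text
[0.5013 0.2008 0.049 ] [-0.006 -0.001 -1.   ]
```

View pics/w8.png

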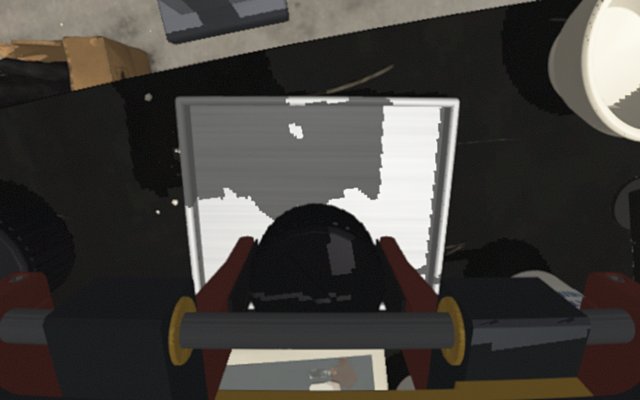

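Emit:
arm_command(
  commands=[
    [0,0,0.4,0,0,0],
    [0,0,0.4,0,0,0],
    [0,0,0.4,0,0,0],
    [0,0,0.13,0,0,0],
    [0,0,0.13,0,0,0],
    [0,0,0,0,0,0],
  ],
)

```text
t: 16.45
position: [0.5024, 0.2003, -0.0218]
orientation: [-0.001, 0.09, 0.996, 0.0]
contact_force: [0.2, -0.1, -1.1]
grip_width: 0.0586
grip_force: 40.0
```

Emit:
arm_command(
  commands=[
    [0,0,0.04,0,0,0],
    [0,0,0.04,0,0,0],
    [0,0,0,0,0,0],
  ],
)

```text
t: 16.82
position: [0.5019, 0.2007, -0.0261]
orientation: [-0.001, 0.09, 0.996, 0.0]
contact_force: [-0.6, -0.0, -1.8]
grip_width: 0.0589
grip_force: 40.0
```

Emit:
arm_command(
  commands=[
    [0,0,0.03,0,0,0],
    [0,0,0.02,0,0,0],
    [0,0,0,0,0,0],
  ],
)

```text
t: 17.2
position: [0.5019, 0.2007, -0.0287]
orientation: [-0.001, 0.09, 0.996, 0.0]
contact_force: [0.3, -0.2, -0.2]
grip_width: 0.0587
grip_force: 40.0
```

Emit:
arm_command(
  commands=[
    [0,0,0.03,0,0,0],
    [0,0,0,0,0,0],
    [0,0,0,0,0,0],
  ],
)

```text
t: 17.58
position: [0.5021, 0.2007, -0.0292]
orientation: [-0.001, 0.09, 0.996, 0.0]
contact_force: [-2.7, -1.8, 10.8]
grip_width: 0.0586
grip_force: 40.0
```

The cap is in contact with the tray (10.8 N). I'll ease off slightly, then release and rise.

Emit:
arm_command(
  commands=[
    [0,0,-0.02,0,0,0],
    [0,0,0,0,0,0],
    [0,0,0,0,0,0],
    [0,0,0,0,0,0],
    [0,0,0,0,0,0],
    [0,0,0,0,0,0],
  ],
  claw=86,
)

```text
t: 18.32
position: [0.5019, 0.2007, -0.0292]
orientation: [-0.001, 0.09, 0.996, 0.0]
contact_force: [-0.3, 1.0, -0.2]
grip_width: 0.086
grip_force: 0.0
```

Emit:
arm_command(
  commands=[
    [0,0,-0.1,0,0,0],
    [0,0,-0.3,0,0,0],
    [0,0,-0.5,0,0,0],
    [0,0,-0.7,0,0,0],
    [0,0,-0.8,0,0,0],
    [0,0,-0.8,0,0,0],
    [0,0,-0.8,0,0,0],
    [0,0,0,0,0,0],
    [0,0,0,0,0,0],
  ],
)

```text
t: 19.45
position: [0.502, 0.2004, 0.171]
orientation: [-0.001, 0.09, 0.996, 0.0]
contact_force: [0.4, 0.9, 0.2]
grip_width: 0.0859
grip_force: 0.0
```

Run:
```python
from ft import *
p,d,m=save('wrist','w9'); W=cloud(d,m); k=(abs(W[...,0]-.5)<.06)&(abs(W[...,1]-.2)<.06)&(W[...,2]>.025)&(W[...,2]<.06)
print(np.percentile(W[k],[1,50,99],axis=0).round(4).tolist())
a,_,_=save('side','d9'); cv2.imwrite('pics/fin.png',np.hstack([cv2.resize(p[:,:,::-1],(400,250)),cv2.resize(a[100:350,100:500,::-1],(400,250))]))
```

```text
[[0.475, 0.1741, 0.0281], [0.5016, 0.2015, 0.0366], [0.53, 0.2286, 0.0399]]
```

View pics/fin.png

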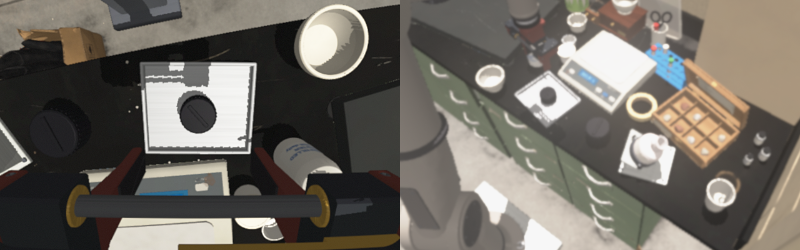

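The cap lies flat in the tray, closed end up: its top is at z = 37 to 38 mm and its ridge shows at (197,113). The jar is open in its stand, and the other objects look undisturbed.

```bash
python3 -c "
from rig import order; print(order.sign_off())"
```

```text
the job is handed in; nothing more can be done
None
```

The jar is open, its cap lies closed end up in the steel tray with the gripper clear of it, and the job was handed in at about 19.6 s; I saw no sign that anything else had moved.

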